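# Snap a mould carrier home on a three-ball wheel head

## Robot

A 7-joint arm with a two-finger parallel gripper is mounted at the origin on the work surface. World frame = base frame: x ahead of the robot, y to its left, z up, the work surface at z = 0. Lengths are in mm, angles in rad, forces in N, time in s.
With the tool pointing down it reaches from about 400 to 875 mm from the base axis. Payload 4.4 kg.
Tool frame: the origin (TCP) lies midway between the tips of the shut fingers; the grasp point (between the pads) lies 19 mm behind it (ctrl.pinch_z is the distance from the TCP to the grasp point, in mm); z points along the fingers, y is the line along which they close (so a half turn about z gives the same grasp; the last joint's range is limited). The gripper opens to 85 mm and grips with 20 to 120 N. Pads are 22 mm wide; open, the fingers measure 114 mm over their backs; the gripper's body (76 mm by 85 mm) begins 54 mm behind the grasp point. The pads swing forward as they close: fully open they stand 13 mm farther back than shut.
Start: joints at [-1.291, 0.628, 0.038, 1.517, -0.027, 0.996, -0.02], TCP at [220.293, 611.547, 196.113] pointing down, gripper open.
Joint ranges: [-3.06, 3.06], [-0.37, 2.12], [-1.25, 1.32], [0.18, 2.47], [-1.1, 4.24], [0.23, 1.98], [-2.94, 2.94]. Speed limits (rad/s): [2.57, 2.57, 3.14, 3.14, 3.14, 3.14, 3.14].

## Interface

Orientations are given as [roll, pitch, yaw] about the fixed x, y, z axes, in that order (R = Rz(yaw) Ry(pitch) Rx(roll)).
In Python, from cell import read_state, cams, order, ctrl gives the robot as it stands.
- The arm moves only by the tool move_arm, never from a script. Its argument "targets" is text: rows parted by semicolons, each of 7 numbers parted by spaces: the gripper's target within -1 to 1 (fully open at 1, half-way at 0, shut at -1), then the shift along the tool's x, y, z in cm, then the turn, a rotation vector about the tool's x, y, z in degrees. A call has 1 to 5 rows; each row shifts and turns the commanded pose from where the row before left it, along the tool's axes as they then stand; what a row does not reach is not made up. A row lasts 1/12 s, in which the tool goes at most 41.7 mm and 7.16 degrees, less where a joint would pass 70% of its speed; a pose out of reach is approached as far as the arm can. A call with a gripper value outside its range is refused whole. The fingers move at their own pace and stop on an object; the grip force is fixed at half the most. Time passes only in rows, so rows that do not move let the fingers close. It gives the time, the measured TCP pose, the force, the opening and the grip force at its end, in the units of the state.
- read_state(): the state, without advancing time (a new reading comes with each control period).
- cams.get_image(name): name is "scene" or "top" or "wrist"; returns a dict with "color" (420x560x3 uint8, red, green, blue), "fovy" (degrees; the focal length in pixels is half the picture's height over the tangent of half this angle, whatever the lens; pixels are square), "cx", "cy" (the principal point, pixels), "rvec" (rotation vector, rad) and "tvec" (3), from world to camera coordinates, as OpenCV has them. Camera axes: x right, y down, z forward; pixel columns grow to the right and rows downward; lengths in mm; the calibration is good to about 2 mm. A picture is of the moment at which its call begins. There is no depth.
- order.finish_job(): hands the job in; it is judged then, once.
The state is a dict: "clock": time; "qpos": joint angles; "qd": joint speeds; "tau": joint torques, N m; "eef_pos": TCP position; "tool_rot": TCP orientation; "force": force on the tool from outside, world axes, zero at the start; "torque": the same for the moment, N m; "width": finger opening in mm; "gripper_force": force on a finger pad.
Only numpy, scipy, OpenCV 4.12 (cv2) and the standard library are available. Lean on these libraries where they do the work, as an engineer would, in place of code of your own. Each camera call takes 0.05 s, during which the arm holds its last target. There are 200 camera calls.

## Task

Lift the plaster mould on its aluminium carrier off the ware board and set it on the head of the banding wheel; its three underside grooves must find the three balls, so feel for them by lifting and turning rather than by force. Then press it down gently until the head's springs snap and pull it fully home, level, let go, and leave the other things on the table where they are and upright.

Things in the scene. Friction and masses are not known exactly. Their poses are not given: they have to be found in the camera images.
- mould_mid (a point): middle of the white plaster block (the mould) 64 mm along its x, 40 along its y, 46 high; grasp it across the 40 mm. It is fixed on a loose aluminium carrier, 0.55 kg in all (give or take 15 %): a disc of 144 mm diameter, 6 thick, its top 23 mm below this point; under it a ring 18 mm high. The carrier stands on the ring's flat underside, 47 mm below this point. z is up
- groove (a point): point under the carrier on the plane of the ring's flat underside, 55 mm from the centre along the mould's +x: the mouth of one of three radial V grooves (120 degrees apart) cut in the ring, each 30 mm wide at the mouth, 15 deep, flanks at 45 degrees; two dark screw heads on the disc mark each. Flat between them. In the middle hangs a stud with an 11 mm ball end, not below the ring
- wheel_axis (a point): centre of the top of the banding wheel's steel head (156 mm across, 68 mm above the table), axes as wheel. Home, mould_mid is 65 mm above it; with the ring's flats on the balls 77 mm; with grooves over balls it sinks to 73 to 74 mm, where the stud meets two sprung bars. 8 to 18 N more pushes it past them (by 68 mm); they then pull it home. Carrier to wheel force must stay below 70 N
- wheel: fixed square foot of the banding wheel (150 mm), origin under its middle. On its round head stand three 16 mm steel balls on pins, 55 mm from the axis, 120 degrees apart, centres 22 mm above its top. The head is braked (about 1 N m) at an unmeasured angle: one ball is in the foot's +x direction +- 0.7 rad: find it by feel. Grooves up to 0.12 rad or 6 mm off slip in and centre when let go
- board: fixed plywood ware board, 190 x 190 x 12 mm, origin in the middle of its underside on the table; the carrier starts on it
- mug_mid (a point): middle of a white mug, 76 mm across, 85 mm high; bystander
- glaze_jar_mid (a point): middle of a white jar, 60 mm across, 85 mm high; bystander
- bisque_bowl_mid (a point): middle of a reddish bowl, 110 mm across, 45 mm high; bystander
- test_tile_mid (a point): middle of a flat tile 50 x 35 x 7 mm; bystander
- rib_mid (a point): middle of a flat wooden scraper 90 x 45 x 6 mm; bystander
- kidney_mid (a point): middle of a flat black rubber disc, 80 mm across, 5 mm thick; bystander
Things that resemble listed ones, but are neither listed nor needed, are in the scene too. What is shaped like the part that bears mould_mid but orange, pink or turquoise is not meant.

How it is judged:
By the outcome, as a careful person would: the job done as asked, in the order asked, and still so for the second after the job is handed in, with the robot touching nothing.
It also fails if it takes over 51 s, if anything falls off the work surface, if the arm or the gripper's body presses on something with over 40 N, if the wrist force passes 120 N, or if a joint passes its speed limit or range.

## Working session

There is one attempt and no reset: what is moved stays moved. The work goes in short steps, Python scripts to look and compute and a tool call to move; the robot and the scene stay as the last step left them, time stands still between calls to the robot, and variables do not carry over. Pictures are saved under pics/ and viewed, at most 11 in all, crops included, and the job is handed in when it is done.

Besides the shell and the picture viewer there is one more tool, called after "Emit:" as name(argument=value, ...), one argument or row to a line, values as JSON. move_arm: Moves the arm, as the interface text tells. Its arguments: {"type":"object","properties":{"targets":{"type":"string"}},"required":["targets"]}

```bash
mkdir -p pics; ls
python3 - <<'E'
from cell import read_state, cams, order, ctrl
import cv2
for n in ("scene","top"):
    d=cams.get_image(n); cv2.imwrite(f"pics/{n}0.png",d["color"][:,:,::-1]); print(n,d["fovy"],d["cx"],d["cy"],d["rvec"],d["tvec"])
print(read_state(), ctrl.pinch_z)
E
```

```text
pics
scene 54.73111395130051 277.13722713467354 207.17101529869134 [ 2.05128631  0.75891438 -0.38947564] [-326.79604312 -148.6397488  1437.55092656]
top 52.15556488806372 276.6188624401529 205.8059834806433 [ 2.03099856 -2.19855391  0.2256858 ] [ -36.91993161  489.8729761  1101.71815251]
{'clock': 0.1, 'qpos': array([-1.29083636,  0.62928135,  0.03843596,  1.51823279, -0.02702762,
        0.99630063, -0.01999828]), 'qd': array([ 0.00065495, -0.00199787,  0.00040958, -0.00258418, -0.00011142,
       -0.0005811 , -0.00013586]), 'tau': array([ 3.33733355e-03, -5.64525032e+01,  1.23064689e+00, -1.93970507e+01,
        1.13582419e-02,  5.43401184e-03, -2.73027382e-05]), 'eef_pos': array([220.04558564, 610.97857194, 195.27422182]), 'tool_rot': array([-3.13988775e+00, -1.04333144e-05,  2.79582729e+00]), 'force': array([ 0.02505336, -0.08174699, -0.39178807]), 'torque': array([ 1.01992403e-02,  9.21943344e-07, -5.52686195e-02]), 'gripper_force': 0.0, 'width': 85.31172586199908} 18.700000000000003
```

View pics/scene0.png

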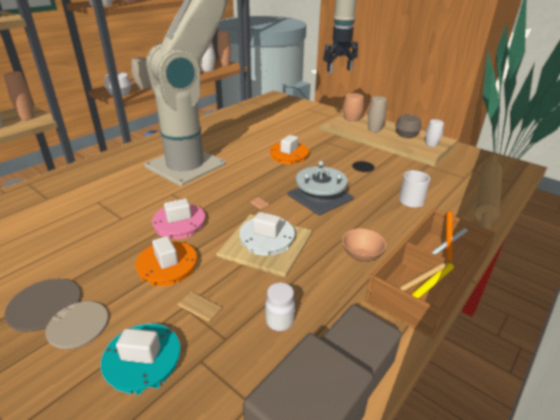

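View pics/top0.png

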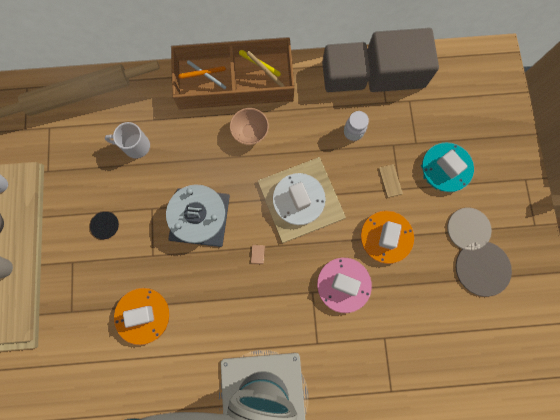

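Scene view: the white/aluminium carrier is on the board near (267,232) and the wheel near (321,182). Top view: carrier at (300,198), wheel head at (196,213), with ball-like dots near (189,191), (214,217) and (177,228). Next I'll take an enlarged crop.

```bash
cat > h.py <<'E'
import numpy as np, cv2
from scipy.spatial.transform import Rotation as Ro
from cell import read_state, cams, order, ctrl
def P(d):
    f=210/np.tan(np.radians(d["fovy"]/2)); return f,cv2.Rodrigues(np.array(d["rvec"]))[0],np.array(d["tvec"])
def ray(d,u,v):
    f,R,t=P(d); return -R.T@t, R.T@np.array([(u-d["cx"])/f,(v-d["cy"])/f,1])
def atz(d,u,v,z):
    o,r=ray(d,u,v); return o+r*(z-o[2])/r[2]
def proj(d,p):
    f,R,t=P(d); c=R@np.array(p)+t; return np.array([d["cx"]+f*c[0]/c[2],d["cy"]+f*c[1]/c[2]])
def tri(*obs):
    A=0;b=0
    for d,u,v in obs:
        o,r=ray(d,u,v); r=r/np.linalg.norm(r); M=np.eye(3)-np.outer(r,r); A=A+M; b=b+M@o
    return np.linalg.solve(A,b)
E
python3 - <<'E'
from h import *
T=cams.get_image("top"); S=cams.get_image("scene")
import pickle; pickle.dump((T,S),open("TS.pkl","wb"))
a=cv2.resize(T["color"][150:250,155:355],None,fx=4,fy=4,interpolation=cv2.INTER_CUBIC)
cv2.imwrite("pics/tc.png",a[:,:,::-1])
b=cv2.resize(S["color"][150:275,215:365],None,fx=4.8,fy=4.8,interpolation=cv2.INTER_CUBIC)
cv2.imwrite("pics/sc.png",b[:,:,::-1])
E
```

```text
(no output)
```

View pics/tc.png

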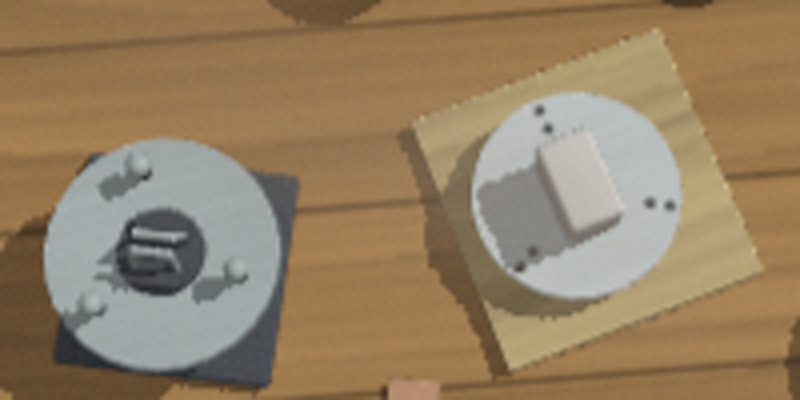

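View pics/sc.png

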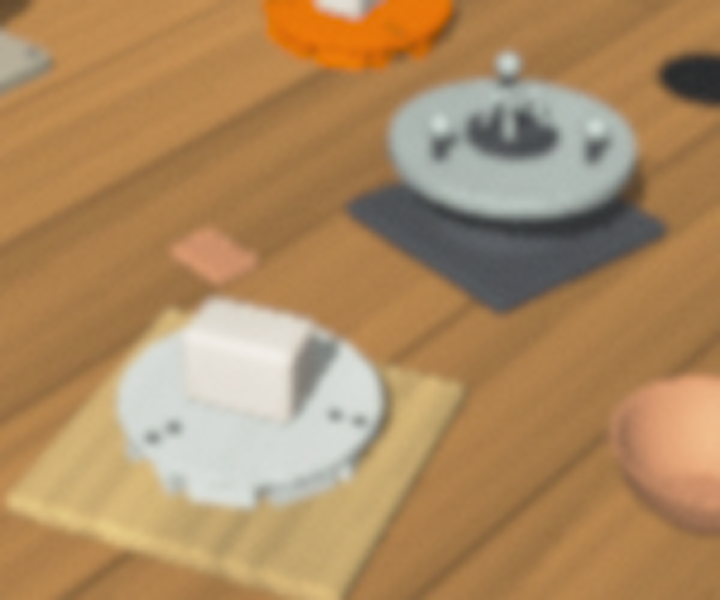

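Top crop: balls at (140,167), (235,270) and (91,305); screw pairs at (544,119), (526,259) and (660,204). Scene crop: balls at (440,127), (508,65) and (596,130); mould at about (250,355).

Run:
```python
from h import *
import pickle; T,S=pickle.load(open("TS.pkl","rb"))
np.set_printoptions(precision=1,suppress=True)
tp=lambda u,v:(T,155+u/4-.4,150+v/4-.4); sp=lambda u,v:(S,215+u/4.8-.4,150+v/4.8-.4)
tb=[(140,167),(235,270),(91,305)]; sb=[(440,127),(508,65),(596,130)]
B=[]
for t in tb:
    p=atz(*tp(*t),90); q=(proj(S,p)-[215,150]+.4)*4.8; print("ball",p,"in scene crop",q); 
    s=min(sb,key=lambda s:np.hypot(*(np.array(s)-q))); p3=tri(tp(*t),sp(*s)); print(" tri",p3); B.append(p)
B=np.array(B)
c=B.mean(0); print("axis",c); print("r",np.linalg.norm(B-c,axis=1),"ang",np.arctan2(B[:,1]-c[1],B[:,0]-c[0]).round(3))
print("head tops",[atz(*tp(u,v),68) for u,v in [(44,255),(282,252),(163,139),(165,372)]])
F=np.array([atz(*tp(u,v),5)[:2] for u,v in [(55,362),(267,386),(298,178)]]);print("foot",F)
e=F[0]-F[1]; print("edge",np.linalg.norm(e),np.arctan2(e[1],e[0]),np.linalg.norm(F[2]-F[1]))
zd=36
G=np.array([[atz(*tp(u,v),zd)[:2] for u,v in k] for k in [[(540,110),(548,128)],[(533,252),(519,267)],[(650,203),(670,206)]]])
m=G.mean(1); c2=m.mean(0); print("screws c",c2,"r",np.linalg.norm(m-c2,axis=1),np.arctan2(m[:,1]-c2[1],m[:,0]-c2[0]).round(3))
# mould top corners
M=np.array([atz(*tp(u,v),82)[:2] for u,v in [(537,147),(588,130),(622,212),(574,232)]]); print("mould top",M, M.mean(0))
e=M[2]-M[1]; f=M[3]-M[0];print(np.linalg.norm(e),np.arctan2(e[1],e[0]),np.arctan2(f[1],f[0]))
# disc via ellipse
print("disc extents",[atz(*tp(u,v),zd) for u,v in [(471,195),(682,197),(577,92),(577,299)]])
# height: nearby scene corner of block top  (317,322),(188,330)
for p in M: print((proj(S,[*p,82])-[215,150]+.4)*4.8)
# screws in scene for height
print("screw tri",tri(tp(533,252),sp(173,428)),tri(tp(660,204),sp(347,418)),tri(tp(544,119),sp(347,418)))
print("obj", [ (n,atz(T,u,v,z)) for n,u,v,z in [("tile",258,254,7),("bowl",249,127,30),("mug",131,140,60),("jar",357,122,60),("kid",104,225,5)]])
```

```text
ball [533.6 148.4  90. ] in scene crop [588.5 130.6]
 tri [535.5 150.   89.8]
ball [460.5  90.   90. ] in scene crop [436.3 127. ]
 tri [461.4  90.8  89.7]
ball [445.  183.2  90. ] in scene crop [503.4  66.3]
 tri [446.1 184.2  90.5]
axis [479.7 140.5  90. ]
r [54.5 54.1 55. ] ang [ 0.1 -1.9  2.3]
head tops [array([484.7, 217.9,  68. ]), array([474.3,  61.5,  68. ]), array([557.4, 136.6,  68. ]), array([401.1, 141.6,  68. ])]
foot [[422.5 228. ]
 [394.4  83.6]
 [538.9  54.2]]
edge 147.05332991881096 1.3790085181502472 147.47839183969745
screws c [ 505.1 -137.8] r [57.3 57.3 57.2] [ 0.3  2.4 -1.8]
mould top [[ 528.5 -111.3]
 [ 537.4 -145.9]
 [ 480.5 -163. ]
 [ 469.7 -130.5]] [ 504.  -137.7]
59.432970293572836 -2.849436068156202 -2.8262553394725063
disc extents [array([510.1, -65.8,  36. ]), array([ 497.3, -209.2,   36. ]), array([ 577. , -144.4,   36. ]), array([ 432.8, -131.5,   36. ])]
[310.8 320.9]
[281.1 356.1]
[178.7 328.7]
[205.1 295.2]
screw tri [ 462.8 -122.1  -14.2] [ 530.4 -160.5   42. ] [ 560.1 -119.3   37.1]
obj [('tile', array([364.7, -15.1,   7. ])), ('bowl', array([724. , -15.7,  30. ])), ('mug', array([699.6, 309.4,  60. ])), ('jar', array([ 702.6, -316.5,   60. ])), ('kid', array([478.6, 404.5,   5. ]))]
```

The angles are clear enough: ball at about 0.155 rad, grooves at about 0.30 rad. I'm moving above the carrier.

Emit:
move_arm(
  targets="1 -3.37 -1.98 0 0 0 0;1 -3.37 -1.98 0 0 0 0;1 -3.37 -1.98 0 0 0 0;1 -3.37 -1.98 0 0 0 0;1 -3.37 -1.98 0 0 0 0",
)

```text
clock: 0.62
eef_pos: [346.1, 459.7, 196.0]
tool_rot: [-3.141, 0.0, 2.796]
force: [1.2, -0.4, 0.5]
width: 85.4
gripper_force: 0.0
```

Emit:
move_arm(
  targets="1 -3.37 -1.98 0 0 0 0;1 -3.37 -1.98 0 0 0 0;1 -3.37 -1.98 0 0 0 0;1 -3.37 -1.98 0 0 0 0;1 -3.37 -1.98 0 0 0 0",
)

```text
clock: 1.03
eef_pos: [471.1, 309.4, 196.1]
tool_rot: [3.142, -0.0, 2.796]
force: [1.3, -0.4, -0.8]
width: 85.3
gripper_force: 0.0
```

Emit:
move_arm(
  targets="1 -3.37 -1.98 0 0 0 0;1 -3.37 -1.98 0 0 0 0;1 -1.17 -3.7 0 0 0 0;1 -1.17 -3.7 0 0 0 0;1 -1.17 -3.7 0 0 0 0",
)

```text
clock: 1.45
eef_pos: [515.5, 132.7, 195.8]
tool_rot: [-3.141, -0.0, 2.796]
force: [0.6, 0.3, 0.3]
width: 85.4
gripper_force: 0.0
```

Emit:
move_arm(
  targets="1 -1.17 -3.7 0 0 0 0;1 -1.17 -3.7 0 0 0 0;1 -1.17 -3.7 0 0 0 0;1 -1.17 -3.7 0 0 0 0;1 -1.17 -3.7 0 0 0 0",
)

```text
clock: 1.87
eef_pos: [507.5, -61.1, 196.2]
tool_rot: [3.141, 0.0, 2.796]
force: [1.3, -0.8, 0.1]
width: 85.3
gripper_force: 0.0
```

Emit:
move_arm(
  targets="1 -1.17 -3.7 0 0 0 0;1 -1.17 -3.7 0 0 0 0;1 0 0 0 0 0 7.1;1 0 0 0 0 0 7.1;1 0 0 0 0 0 7.1",
)

```text
clock: 2.28
eef_pos: [504.5, -138.2, 196.0]
tool_rot: [3.142, -0.0, 2.415]
force: [-1.0, 0.7, 0.2]
width: 85.5
gripper_force: 0.0
```

Emit:
move_arm(
  targets="1 0 0 0 0 0 7.1;1 0 0 0 0 0 7.1;1 0 0 0 0 0 7.1;1 0 0 0 0 0 7.1;1 0 0 0 0 0 7.1",
)

```text
clock: 2.7
eef_pos: [504.8, -136.7, 196.0]
tool_rot: [-3.141, -0.0, 1.798]
force: [0.4, 0.8, -0.9]
width: 85.3
gripper_force: 0.0
```

Emit:
move_arm(
  targets="1 0 0 0 0 0 7.1;1 0 0 0 0 0 7.1;1 0 0 0 0 0 7.1;1 0 0 0 0 0 7.1;1 0 0 0 0 0 7.1",
)

```text
clock: 3.12
eef_pos: [504.8, -136.7, 196.0]
tool_rot: [-3.141, -0.0, 1.179]
force: [-0.1, -0.2, 0.2]
width: 85.4
gripper_force: 0.0
```

Emit:
move_arm(
  targets="1 0 0 0 0 0 7.1;1 0 0 0 0 0 7.1;1 0 0 0 0 0 7.1;1 0 0 0 0 0 7.1;1 0 0 0 0 0 7.1",
)

```text
clock: 3.53
eef_pos: [504.8, -136.6, 196.0]
tool_rot: [-3.141, -0.0, 0.559]
force: [0.4, -0.8, -0.4]
width: 85.5
gripper_force: 0.0
```

Emit:
move_arm(
  targets="1 0 0 1 0 0 7.1;1 0 0 1 0 0 7.1;1 0 0 0 0 0 0",
)

```text
clock: 3.78
eef_pos: [503.7, -136.0, 174.4]
tool_rot: [-3.14, 0.003, 0.315]
force: [-0.9, 0.7, -0.0]
width: 85.5
gripper_force: 0.0
```

Run:
```python
from h import *
import pickle
W=cams.get_image("wrist"); pickle.dump(W,open("W.pkl","wb"))
cv2.imwrite("pics/w0.png",cv2.resize(W["color"],None,fx=1.4,fy=1.4)[:,:,::-1])
s=read_state(); print(s["eef_pos"],s["tool_rot"],s["qpos"].round(2))
```

```text
[ 504.12567406 -136.30903664  175.24498582] [-3.14076614e+00  2.37189162e-03  3.20082272e-01] [-0.28  0.58  0.76  1.91 -0.52  0.86 -0.51]
```

View pics/w0.png

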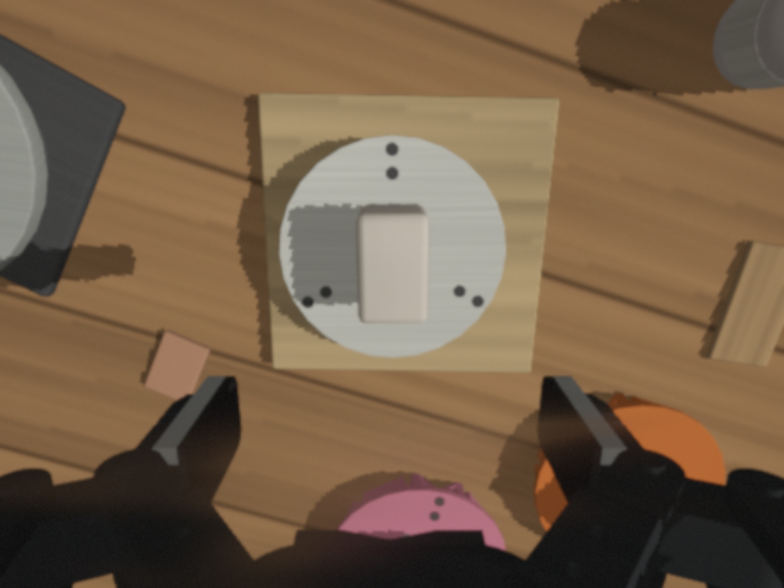

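The wrist view shows the mould square to the fingers, with its top at x 359-428, y 212-322. Screws are at (392,149)/(392,173), (326,292)/(308,302) and (459,291)/(478,301).

Run:
```python
from h import *
import pickle
W=pickle.load(open("W.pkl","rb"));T,S=pickle.load(open("TS.pkl","rb"))
np.set_printoptions(precision=3,suppress=True)
w=lambda u,v:(W,u/1.4,v/1.4); tp=lambda u,v:(T,155+u/4-.4,150+v/4-.4)
G=np.array([[atz(*w(u,v),36)[:2] for u,v in k] for k in [[(392,149),(392,173)],[(308,302),(326,292)],[(459,291),(478,301)]]])
m=G.mean(1); c=m.mean(0); a=np.arctan2(m[:,1]-c[1],m[:,0]-c[0]); print(c,np.linalg.norm(m-c,axis=1),a,((a+np.pi/3)%(2*np.pi/3))-np.pi/3)
M=np.array([atz(*w(u,v),82)[:2] for u,v in [(359,212),(428,212),(427,322),(361,322)]]);print(M,M.mean(0))
for wp,t in [((392,161),(544,119)),((317,297),(526,259)),((468,296),(660,204)),((361,322),(574,232)),((427,322),(622,212))]: print(tri(w(*wp),tp(*t)))
```

```text
[ 506.865 -137.804] [57.008 56.957 56.933] [ 0.321  2.416 -1.774] [0.321 0.322 0.321]
[[ 532.619 -110.521]
 [ 543.899 -145.244]
 [ 485.213 -165.141]
 [ 473.689 -129.73 ]] [ 508.855 -137.659]
[ 560.801 -120.09    31.637]
[463.32  -99.762  33.237]
[ 494.377 -194.168   32.325]
[ 471.064 -130.564   74.998]
[ 482.414 -165.187   74.065]
```

Emit:
move_arm(
  targets="1 0.14 0.2 3.5 0 0 0;1 0 0 3.5 0 0 0;1 0 0 3 0 0 0;1 0 0 2 0 0 0;1 0 0 1.2 0 0 0",
)

```text
clock: 4.25
eef_pos: [505.9, -137.7, 42.2]
tool_rot: [-3.14, 0.002, 0.321]
force: [0.4, 0.1, 0.2]
width: 85.4
gripper_force: 0.0
```

Emit:
move_arm(
  targets="1 0 0 0 0 0 0;-1 0 0 0 0 0 0;-1 0 0 0 0 0 0;-1 0 0 0 0 0 0;-1 0 0 0 0 0 0",
)

```text
clock: 4.67
eef_pos: [507.6, -138.1, 45.3]
tool_rot: [3.141, -0.002, 0.318]
force: [-2.7, 8.9, 17.2]
width: 38.9
gripper_force: 8.7
```

Emit:
move_arm(
  targets="-1 0 0 0 0 0 0;-1 0 0 0 0 0 0;-1 0 0 0 0 0 0;-1 0 0 0 0 0 0;-1 0 0 0 0 0 0",
)

```text
clock: 5.08
eef_pos: [509.3, -138.9, 46.9]
tool_rot: [3.139, -0.005, 0.318]
force: [-1.5, 2.2, 16.0]
width: 0.1
gripper_force: 8.2
```

Run:
```python
from h import *
T=cams.get_image("top"); S=cams.get_image("scene")
a=cv2.resize(T["color"][140:260,230:370],(700,600),interpolation=cv2.INTER_CUBIC)
b=cv2.resize(S["color"][150:290,200:340],(600,600),interpolation=cv2.INTER_CUBIC)
im=cv2.resize(np.hstack([a,b]),(800,370))
cv2.imwrite("pics/f1.png",im[:,:,::-1]); print({k:v for k,v in read_state().items() if k in("width","force","torque","eef_pos","gripper_force")})
```

```text
{'eef_pos': array([ 509.32587914, -138.8661505 ,   46.86195065]), 'force': array([-1.2421054 ,  1.39054939, 15.71822284]), 'torque': array([ 0.22679791,  0.21099011, -0.02717025]), 'gripper_force': 8.166522335959598, 'width': -0.21593492238540535}
```

View pics/f1.png

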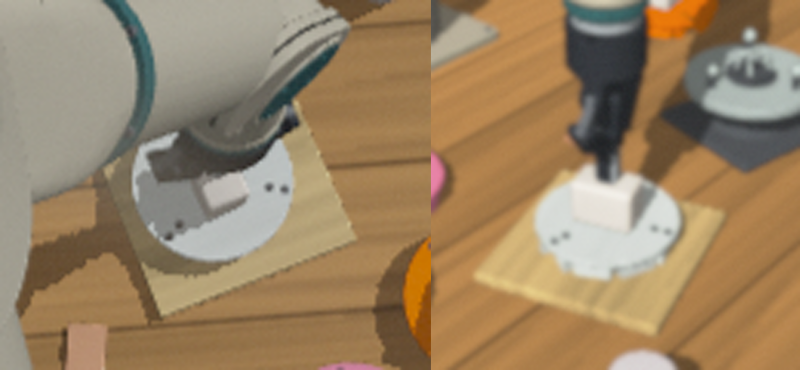

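Run:
```python
from h import *
import pickle
T=cams.get_image("top"); S=cams.get_image("scene"); W=cams.get_image("wrist")
pickle.dump((T,S,W),open("TSW.pkl","wb"))
np.set_printoptions(precision=1,suppress=True)
for z in (47,79,110): print(z,"top",proj(T,[509.3,-138.9,z]),"scene",proj(S,[509.3,-138.9,z]),"wrist",proj(W,[509.3,-138.9,z]))
f,R,t=P(T);print("topcam",-R.T@t)
f,R,t=P(W);print("wcam",-R.T@t,R)
b=cv2.resize(S["color"][170:270,215:315],(500,500),interpolation=cv2.INTER_CUBIC)
a=cv2.resize(W["color"],(667,500))
im=cv2.resize(np.hstack([a,b]),(800,343))
cv2.imwrite("pics/f2.png",im[:,:,::-1])
```

```text
47 top [299.3 195.6] scene [266.6 229.3] wrist [276.4 244. ]
79 top [299.9 192.9] scene [266.6 219.2] wrist [276.2 271.5]
110 top [300.5 190.1] scene [266.6 209.2] wrist [276.  310.5]
topcam [ 251.   -58.1 1178.5]
wcam [ 578.  -116.9  224.5] [[ 0.3 -1.   0. ]
 [-0.9 -0.3  0.3]
 [-0.3 -0.1 -1. ]]
```

View pics/f2.png

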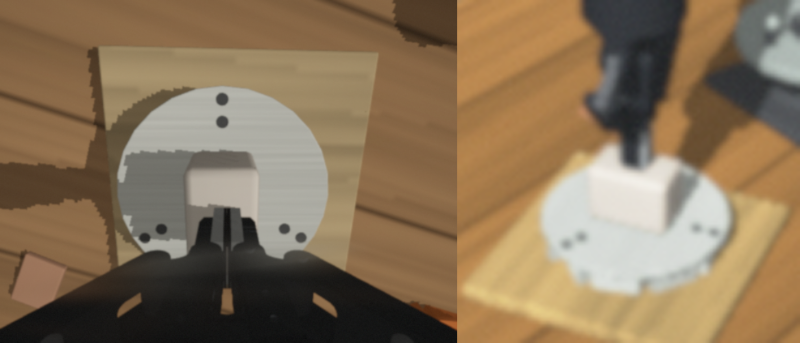

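Run:
```python
from h import *
import pickle
T,S,W=pickle.load(open("TSW.pkl","rb"))
np.set_printoptions(precision=1,suppress=True)
k=667/800*1167/667
w=lambda u,v:(W,u*1167/800*560/667,v*1167/800*420/500)
s=lambda u,v:(S,215+(u*1167/800-667)/5,170+v*1167/800/5)
G=np.array([[atz(*w(u,v),36)[:2] for u,v in q] for q in [[(222,99),(222,122)],[(145,238),(161,229)],[(284,229),(301,238)]]]).mean(1)
print(G,G.mean(0))
print("scene screws",atz(*s(574,240),36),atz(*s(705,230),36))
print("finger tip tri",tri(w(226,208),s(637,165)))
print("wrist screw tri",tri(w(153,233),s(574,240)),tri(w(222,110),s(705,230)),tri(w(292,233),s(574,240)))
print("block top corners wrist@82",atz(*w(186,170),82),atz(*w(258,170),82),"front bottom", W["fovy"])
```

```text
[[ 560.9 -119.6]
 [ 464.2  -99.5]
 [ 494.9 -193.4]] [ 506.7 -137.5]
scene screws [ 496.  -191.3   36. ] [ 561.7 -118.    36. ]
finger tip tri [ 514.9 -137.6   82.4]
wrist screw tri [395.4 -89.1 -78.1] [ 561.8 -119.2   36.9] [ 496.2 -192.2   37.1]
block top corners wrist@82 [ 531.6 -110.8   82. ] [ 542.8 -145.1   82. ] front bottom 60.070251774020264
```

Both views agree the shut tips sit on top of the block (z about 82) while the reported TCP is 47. So the real tips are about 35 mm farther back than reported. I'll lift, open, and go down 35 mm deeper in steps, watching the force.

Emit:
move_arm(
  targets="-1 0 0 -2 0 0 0;-1 0 0 -2 0 0 0;1 0 0 0 0 0 0;1 0 0 0 0 0 0;1 0 0 0 0 0 0",
)

```text
clock: 5.75
eef_pos: [506.8, -137.8, 84.1]
tool_rot: [-3.141, -0.0, 0.318]
force: [0.0, 0.8, 0.3]
width: 35.7
gripper_force: 0.0
```

Run:
```python
from h import *
S=cams.get_image("scene"); W=cams.get_image("wrist"); s=read_state(); print(s["eef_pos"],s["force"],s["width"],s["qpos"].round(3),s["tool_rot"])
p=s["eef_pos"]
for dz in (0,13,35,48): print(dz,proj(S,p+[0,0,dz]),proj(W,p+[0,0,dz]))
b=cv2.resize(S["color"][150:250,215:315],(500,500),interpolation=cv2.INTER_CUBIC)
a=cv2.resize(W["color"],(667,500))
cv2.imwrite("pics/f3.png",cv2.resize(np.hstack([a,b]),(800,343))[:,:,::-1])
```

```text
[ 506.29988772 -137.84063443   83.47544023] [-0.57830579 -0.16263093  0.57218277] 50.71887780220103 [-0.188  0.704  0.628  1.981 -0.659  0.67  -0.39 ] [-3.14068359e+00  9.69386603e-04  3.17777080e-01]
0 [265.98530631 217.18240767] [276.38433702 244.02702084]
13 [265.96758765 212.98469861] [276.25010905 254.17845443]
35 [265.93702654 205.74449454] [275.97455696 275.0179893 ]
48 [265.91861849 201.38346148] [275.77405818 290.18137115]
```

View pics/f3.png

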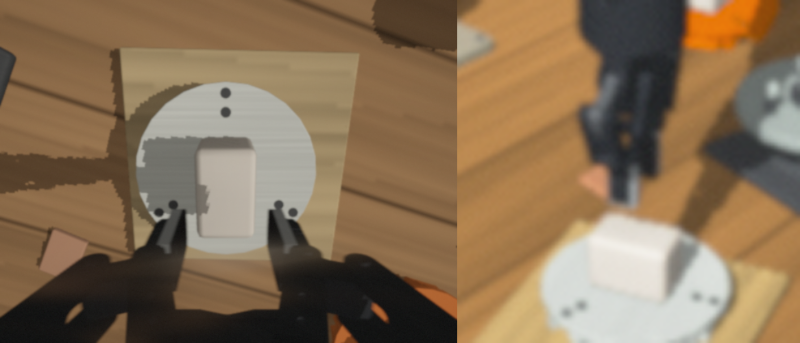

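Emit:
move_arm(
  targets="1 0 0 0 0 0 0;1 0 0 0 0 0 0;1 0 0 2 0 0 0;1 0 0 2 0 0 0;1 0 0 1 0 0 0",
)

```text
clock: 6.27
eef_pos: [505.7, -137.7, 32.2]
tool_rot: [-3.14, 0.002, 0.317]
force: [-0.3, -0.2, -0.6]
width: 85.1
gripper_force: 0.0
```

Emit:
move_arm(
  targets="1 0 0 0.6 0 0 0;1 0 0 0.6 0 0 0;1 0 0 0 0 0 0",
)

```text
clock: 6.52
eef_pos: [506.4, -138.3, 21.4]
tool_rot: [-3.141, 0.001, 0.317]
force: [-0.4, -0.4, 0.5]
width: 85.8
gripper_force: 0.0
```

Emit:
move_arm(
  targets="-1 0 0 0 0 0 0;-1 0 0 0 0 0 0;-1 0 0 0 0 0 0;-1 0 0 0 0 0 0;-1 0 0 0 0 0 0",
)

```text
clock: 6.93
eef_pos: [507.0, -137.6, 22.9]
tool_rot: [-3.141, -0.001, 0.318]
force: [-1.1, 2.0, 5.6]
width: 38.7
gripper_force: 62.2
```

Run:
```python
from h import *
S=cams.get_image("scene"); W=cams.get_image("wrist"); s=read_state(); print(s["eef_pos"],s["force"],s["width"],s["gripper_force"])
b=cv2.resize(S["color"][170:270,215:315],(500,500),interpolation=cv2.INTER_CUBIC)
a=cv2.resize(W["color"],(667,500))
cv2.imwrite("pics/f4.png",cv2.resize(np.hstack([a,b]),(800,343))[:,:,::-1])
```

```text
[ 507.00873372 -137.54308036   22.86986458] [-0.79367542  1.69366696  4.8398694 ] 38.746625847646555 62.24655747413635
```

View pics/f4.png

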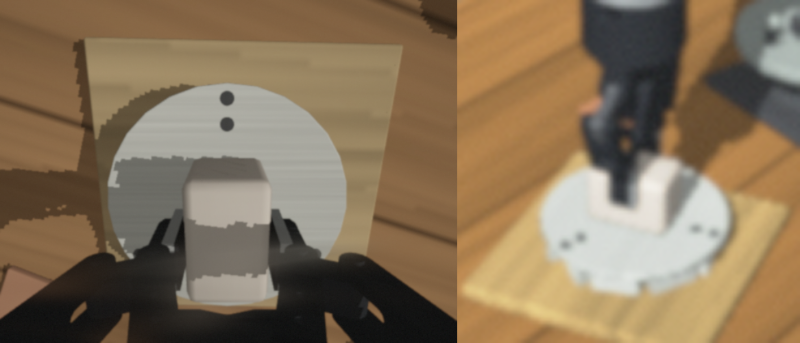

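Gripped at 38.7 mm, with the fingers reaching most of the way down the block's side. Lifting.

Emit:
move_arm(
  targets="-1 0 0 -1 0 0 0;-1 0 0 -2 0 0 0;-1 0 0 -3 0 0 0;-1 0 0 -3 0 0 0;-1 0 0 -3 0 0 0",
)

```text
clock: 7.45
eef_pos: [505.5, -138.0, 143.2]
tool_rot: [-3.141, 0.002, 0.317]
force: [1.3, 1.0, -6.7]
width: 38.7
gripper_force: 61.9
```

Emit:
move_arm(
  targets="-1 0 0 0 0 0 0;-1 0 0 0 0 0 0",
)

```text
clock: 7.62
eef_pos: [507.4, -138.2, 143.3]
tool_rot: [3.141, -0.002, 0.318]
force: [-0.3, 0.1, -6.5]
width: 38.5
gripper_force: 62.1
```

Emit:
move_arm(
  targets="-1 0.3 -1.3 0 0 0 0;-1 0.6 -2.7 0 0 0 0;-1 0.65 -2.8 0 0 0 0;-1 0.65 -2.8 0 0 0 0;-1 0.65 -2.8 0 0 0 0",
)

```text
clock: 8.03
eef_pos: [492.9, -10.0, 140.3]
tool_rot: [-3.14, 0.004, 0.317]
force: [0.5, 0.6, -6.4]
width: 38.6
gripper_force: 62.3
```

Emit:
move_arm(
  targets="-1 0.65 -2.8 0 0 0 0;-1 0.65 -2.8 0 0 0 0;-1 0.65 -2.8 0 0 0 0;-1 0.65 -2.8 0 0 0 0;-1 0.6 -2.6 0 0 0 0",
)

```text
clock: 8.45
eef_pos: [480.1, 131.3, 140.2]
tool_rot: [-3.141, 0.004, 0.318]
force: [0.6, -0.6, -5.6]
width: 39.1
gripper_force: 62.3
```

Emit:
move_arm(
  targets="-1 0.23 -1.1 0 0 0 0;-1 0 0 0 0 0 4.6;-1 0 0 0 0 0 4.6;-1 0 0 0 0 0 0;-1 0 0 0 0 0 0",
)

```text
clock: 8.87
eef_pos: [480.1, 140.1, 140.9]
tool_rot: [3.141, 0.003, 0.159]
force: [0.2, 0.2, -5.6]
width: 38.7
gripper_force: 62.4
```

Run:
```python
from h import *
T=cams.get_image("top");S=cams.get_image("scene"); s=read_state(); print(s["eef_pos"],s["tool_rot"],s["force"],s["torque"])
a=cv2.resize(T["color"][160:260,140:260],(600,500),interpolation=cv2.INTER_CUBIC)
b=cv2.resize(S["color"][110:230,260:380],(500,500),interpolation=cv2.INTER_CUBIC)
cv2.imwrite("pics/f5.png",cv2.resize(np.hstack([a,b]),(800,364))[:,:,::-1])
```

```text
[480.65827523 140.15629245 141.45922064] [3.14125261e+00 1.55104335e-03 1.57852944e-01] [-0.41406903  0.98051926 -5.69324815] [ 0.02156578 -0.01848119  0.02675188]
```

View pics/f5.png

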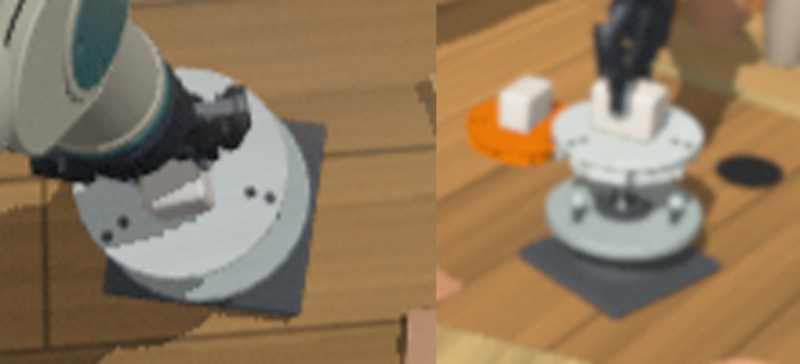

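The carrier hangs level over the head. Screw pairs are at top (260,195)/(115,229) and scene (578,143)/(690,147), with scene balls at (580,205)/(676,203). I'll do a quick check of the offset.

Run:
```python
from h import *
import pickle; T,S=pickle.load(open("TS.pkl","rb"))
np.set_printoptions(precision=3,suppress=True)
k=1100/800
t=lambda u,v:(T,140+u*k/5-.4,160+v*k/5-.4); s=lambda u,v:(S,260+(u*k-600)*.24-.4,110+v*k*.24-.4)
for z in (150,154.5):
    A=atz(*t(260,195),z);B=atz(*t(115,229),z); print(A,B,np.linalg.norm(A-B), "normal yaw",np.arctan2(*(A-B)[1::-1]))
    C=atz(*s(578,143),z);D=atz(*s(690,147),z); print(C,D,np.linalg.norm(C-D))
print("tri",tri(t(260,195),s(578,143)))
print("balls scene",atz(*s(580,205),90),atz(*s(676,203),90))
c=np.array([480.6,140.2])
for a in (0.158,0.158+2*np.pi/3,0.158-2*np.pi/3): print("expected screw",c+57*np.array([np.cos(a),np.sin(a)]))
```

```text
[458.964  86.808 150.   ] [443.533 184.489 150.   ] 98.89289121908719 normal yaw -1.4141240487614974
[456.09   94.852 150.   ] [540.879 158.902 150.   ] 106.26237217956725
[458.054  86.174 154.5  ] [442.691 183.428 154.5  ] 98.46018637133834 normal yaw -1.4141240487614968
[461.285  87.522 154.5  ] [545.355 151.029 154.5  ] 105.36068031033535
tri [459.473  87.41  153.546]
balls scene [468.139  87.182  90.   ] [536.146 152.475  90.   ]
expected screw [536.89  149.169]
expected screw [444.688 184.464]
expected screw [460.222  86.967]
```

The alignment matches: grooves 0.157, balls about 0.16 rad, and no slip. Descending gently.

Emit:
move_arm(
  targets="-1 0.1 -0.1 1 0 0 0;-1 0 0 1 0 0 0;-1 0 0 0.7 0 0 0;-1 0 0 0.3 0 0 0;-1 0 0 0 0 0 0",
)

```text
clock: 9.38
eef_pos: [481.2, 141.5, 110.9]
tool_rot: [3.141, 0.002, 0.157]
force: [-0.2, 0.3, -5.3]
width: 39.0
gripper_force: 62.4
```

Emit:
move_arm(
  targets="-1 0 0 0.1 0 0 0;-1 0 0 0.1 0 0 0;-1 0 0 0 0 0 0",
)

```text
clock: 9.63
eef_pos: [482.3, 141.8, 110.2]
tool_rot: [-3.142, -0.0, 0.157]
force: [-0.2, 1.5, -5.4]
width: 39.1
gripper_force: 62.4
```

Emit:
move_arm(
  targets="-1 0 0 0.1 0 0 0;-1 0 0 0.1 0 0 0;-1 0 0 0 0 0 0",
)

```text
clock: 9.88
eef_pos: [482.0, 141.9, 108.1]
tool_rot: [-3.141, 0.0, 0.157]
force: [-0.3, -0.0, -5.6]
width: 39.2
gripper_force: 62.4
```

Emit:
move_arm(
  targets="-1 0 0 0.1 0 0 0;-1 0 0 0.1 0 0 0;-1 0 0 0 0 0 0",
)

```text
clock: 10.13
eef_pos: [482.0, 141.8, 105.9]
tool_rot: [3.142, 0.0, 0.157]
force: [0.7, 0.2, -5.9]
width: 38.5
gripper_force: 62.5
```

Below the flats' height with no contact, so the grooves are over the balls. Continuing in 1–2 mm steps.

Emit:
move_arm(
  targets="-1 0 0 0.1 0 0 0;-1 0 0 0.1 0 0 0;-1 0 0 0 0 0 0",
)

```text
clock: 10.38
eef_pos: [482.4, 141.8, 104.6]
tool_rot: [-3.141, -0.001, 0.157]
force: [-1.1, 0.4, 0.9]
width: 38.8
gripper_force: 63.4
```

Emit:
move_arm(
  targets="-1 0 0 0.1 0 0 0;-1 0 0 0 0 0 0",
)

```text
clock: 10.55
eef_pos: [482.5, 141.9, 104.0]
tool_rot: [-3.141, -0.001, 0.157]
force: [-1.4, 0.6, 6.2]
width: 39.3
gripper_force: 64.0
```

Emit:
move_arm(
  targets="-1 0 0 0.1 0 0 0;-1 0 0 0 0 0 0",
)

```text
clock: 10.72
eef_pos: [482.6, 141.9, 103.1]
tool_rot: [-3.14, -0.001, 0.157]
force: [-1.5, -0.1, 5.7]
width: 39.2
gripper_force: 64.0
```

Emit:
move_arm(
  targets="-1 0 0 0.1 0 0 0;-1 0 0 0 0 0 0",
)

```text
clock: 10.88
eef_pos: [482.6, 141.9, 101.9]
tool_rot: [-3.141, -0.001, 0.157]
force: [-1.9, 0.8, 1.5]
width: 38.8
gripper_force: 63.4
```

Force is falling, so the stud is past the bars. Following down to home.

Emit:
move_arm(
  targets="-1 0 0 0.1 0 0 0;-1 0 0 0.1 0 0 0;-1 0 0 0 0 0 0",
)

```text
clock: 11.13
eef_pos: [482.2, 142.0, 98.8]
tool_rot: [3.142, -0.0, 0.157]
force: [1.5, -0.1, -9.6]
width: 38.9
gripper_force: 62.1
```

Emit:
move_arm(
  targets="-1 0 0 0.1 0 0 0;-1 0 0 0 0 0 0",
)

```text
clock: 11.3
eef_pos: [481.9, 141.9, 97.0]
tool_rot: [3.141, 0.001, 0.158]
force: [2.9, 0.9, -16.3]
width: 38.8
gripper_force: 62.2
```

Emit:
move_arm(
  targets="-1 0 0 0.1 0 0 0;-1 0 0 0 0 0 0",
)

```text
clock: 11.47
eef_pos: [482.1, 141.9, 96.8]
tool_rot: [3.141, 0.0, 0.158]
force: [0.8, 0.8, -9.0]
width: 38.4
gripper_force: 63.2
```

Emit:
move_arm(
  targets="-1 0 0 0.1 0 0 0;-1 0 0 0 0 0 0",
)

```text
clock: 11.63
eef_pos: [482.2, 141.9, 96.7]
tool_rot: [-3.141, -0.0, 0.158]
force: [-1.2, 0.5, 1.6]
width: 39.3
gripper_force: 64.5
```

Seated firmly at 96.7, with home expected at 97. Releasing and retreating.

Emit:
move_arm(
  targets="0.4 0 0 0 0 0 0;1 0 0 0 0 0 0;1 0 0 0 0 0 0;1 0 0 0 0 0 0;1 0 0 0 0 0 0",
)

```text
clock: 12.05
eef_pos: [482.3, 141.7, 96.2]
tool_rot: [-3.142, -0.0, 0.156]
force: [-0.6, -0.0, 0.0]
width: 85.4
gripper_force: 0.0
```

Emit:
move_arm(
  targets="1 0 0 0 0 0 0;1 0 0 0 0 0 0;1 0 0 -1.5 0 0 0;1 0 0 -3 0 0 0;1 0 0 -3 0 0 0",
)

```text
clock: 12.47
eef_pos: [481.1, 141.4, 171.3]
tool_rot: [3.141, 0.003, 0.156]
force: [-0.1, 0.1, 1.5]
width: 85.6
gripper_force: 0.0
```

Emit:
move_arm(
  targets="1 0 0 -3 0 0 0;1 0 0 -3 0 0 0;1 0 0 0 0 0 0;1 0 0 0 0 0 0",
)

```text
clock: 12.8
eef_pos: [483.1, 142.2, 232.4]
tool_rot: [-3.14, -0.003, 0.157]
force: [-0.9, -0.1, -0.4]
width: 85.7
gripper_force: 0.0
```

Run:
```python
from h import *
S=cams.get_image("scene");W=cams.get_image("wrist"); s=read_state(); print(s["clock"],s["eef_pos"],s["force"],s["width"])
a=cv2.resize(W["color"],(560,420))
b=cv2.resize(S["color"],(560,420))[:, :]
c=cv2.resize(S["color"][130:230,270:390],(504,420),interpolation=cv2.INTER_CUBIC)
cv2.imwrite("pics/f6.png",cv2.resize(np.vstack([np.hstack([a,c]),np.hstack([b,c*0])]),(760,600))[:,:,::-1])
```

```text
12.9 [481.34011165 142.04064221 230.39936709] [-0.70497198 -0.05503355  0.45559347] 85.16612135937964
```

View pics/f6.png

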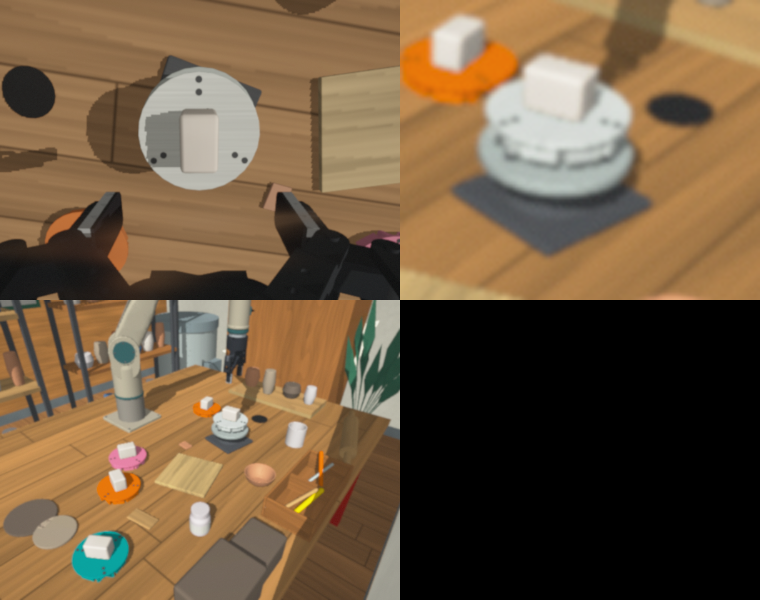

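The views show the carrier level on the head with the fingers clear, and the bystanders upright where they were. The contact height also matches home, so I'm handing in.

```bash
python3 -c "
from cell import order; print(order.finish_job())"
```

```text
the job is handed in; nothing more can be done
None
```

The mould is on the banding wheel: it snapped past the springs and sits home and level by contact height and camera view, the gripper is clear, nothing else looks moved, and the job is handed in at about 13 s; along the way, a first grasp closed on top of the block at about 16 N before I corrected the depth.

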